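Find the blind end of a tube adapter and hold it ready

TASK

One end of the black tube adapter has a deep blind hole for a sample tube, the other only a shallow dimple. Pick the adapter up, feel which end has the hole by pushing an end squarely onto the peg of the white drying stand, then turn the adapter so that the hole faces straight up and hold it there, well up in the air (its underside at least 12 cm above the table), ready for a tube to be dropped in. Finish while still holding it, still and touching nothing else, and leave the other things on the table where they are.

Things in the scene. Friction and masses are not known exactly. Their poses are not given: they have to be found in the camera images.
- adapter: Tube adapter: black plastic block with two thin grey bands, 36x36 mm in section, 70 mm long, 0.06 to 0.11 kg, loose, at first lying flat. x runs along its length, z up as it lies; origin mid-length on its underside. One end has a blind round hole 18 mm wide, 52 mm deep; the other end a dimple 18 mm wide, 3 mm deep. Which end (+x or -x) has the hole is not told here: feel for it on the peg.
- adapter_center (a point): Centre of the adapter block: 18 mm from each long side, 35 mm from each end face; axes as the adapter's. The hole and the dimple lie in the middle of the end faces. Pushed onto the peg, the hole end slides on freely to about 50 mm; the other end stops dead after 3 mm.
- peg_stand: Fixed white drying stand: foot 70 (x) by 75 (y) mm, 12 mm thick; upright 30 mm wide, 16 mm thick, top at 116 mm, at the +y side of the foot. One level steel peg, 10 mm thick with a round end, sticks out 56 mm from the upright towards the stand's -y, axis 95 mm above the table (first 4 mm: a collar of 18 mm). Origin under the foot's centre, on the table; z up.
- peg_tip (a point): Free end of the stand's peg, on its axis, 95 mm above the table. Axes as the stand's: the peg points to -y, so an adapter is pushed on towards +y.
- skin_spray: Bystander, loose: white pump bottle with blue band and blue pump, 44x44x136 mm. Origin at the centre of its underside, on the table.
- trainer_carton: Bystander, loose: crushed printed carton, 115x123x90 mm. Origin at the centre of its underside, on the table.
- mug_dark: Bystander, loose: dark mug with handle, 92x128x95 mm. Origin at the centre of its underside, on the table.
- swab_stack: Bystander, loose: stack of white gauze swabs, 46x60x28 mm. Origin at the centre of its underside, on the table.
- tourniquet: Bystander, loose: rolled blue strap with white buckle, 62x46x24 mm. Origin at the centre of its underside, on the table.
- steel_cup: Bystander, loose: small light-grey steel cup, diameter 66, height 42 mm. Origin at the centre of its underside, on the table.
- marker_pen: Bystander, loose: black marker pen lying down, 14x126x16 mm. Origin at the centre of its underside, on the table.
Things that resemble listed ones, but are neither listed nor needed, are in the scene too. Of the things like the adapter, leave any that is orange; of the rest the smaller one is meant.

How it is judged:
On the way:
1. held in the fingers, one end of the adapter has been tried squarely on the peg: the peg's end is at or inside the middle of an end face (x of peg_tip in the frame of adapter_center between -0.036 and 0.036 m and y of peg_tip in the frame of adapter_center between -0.01 and 0.01 m and z of peg_tip in the frame of adapter_center between -0.01 and 0.01 m and angle between the x axis of adapter and the y axis of peg_stand, either way round below 0.25 rad and contact force between adapter and the fingers above 0.5 N), for 0.1 s.
At the end, for the whole second after the job is handed in: The adapter is held in the fingers with its hole facing up within 15 degrees, its centre more than 15 cm above the table, at rest, touching neither the drying stand nor any bystander (angle between adapter's own x axis and vertical below 0.26 rad and height (world z) of adapter_center above 0.15 m and contact force between adapter and the fingers above 1 N and linear speed of adapter below 0.03 m/s and contact force between adapter and peg_stand below 0.2 N and contact force between adapter and skin_spray below 0.2 N and contact force between adapter and trainer_carton below 0.2 N and contact force between adapter and mug_dark below 0.2 N and contact force between adapter and swab_stack below 0.2 N and contact force between adapter and tourniquet below 0.2 N and contact force between adapter and steel_cup below 0.2 N and contact force between adapter and marker_pen below 0.2 N); the arm keeps its last pose, push and grip.
It fails at once if a bystander is pushed more than 3 cm from where it stood (distance of any of skin_spray, trainer_carton, mug_dark, swab_stack, tourniquet, steel_cup, marker_pen from where it was at the start of the episode above 0.03 m).
It also fails if it takes over 54 s, if anything falls off the work surface, if the arm or the gripper's body presses on something with over 40 N, if the wrist force passes 120 N, or if a joint passes its speed limit or range.

ROBOT

A 6-joint arm with a two-finger parallel gripper is mounted at the origin on the work surface; the furniture and walls round the work are solid. World frame = base frame: x ahead of the robot, y to its left, z up, the work surface at z = 0. Lengths are in m, angles in rad, forces in N, time in s.
With the tool pointing down it reaches from about 0.325 to 0.925 m from the base axis. Payload 3.1 kg.
Tool frame: the origin (TCP) lies on the centre line of the jaws, within the pads' length; the fingertips stand 8 mm ahead of it and the grasp point (between the pads) lies 11 mm behind it; z points along the fingers, y is the line along which they close (so a half turn about z gives the same grasp; the last joint's range is limited). The gripper opens to 85 mm and grips with 20 to 120 N. Pads are 22 mm wide; open, the fingers measure 114 mm over their backs; the gripper's body (76 mm by 85 mm) begins 54 mm behind the grasp point. The pads swing forward as they close: fully open they stand 13 mm farther back than shut.
Start: joints at [1.196, 0.217, 1.613, -0, 1.311, -0.112], TCP at [0.162, 0.604, 0.239] pointing down, gripper open.
Joint ranges: [-2.75, 2.75], [-0.78, 2.1], [0.31, 2.55], [-1.13, 4.27], [0.13, 2.63], [-2.58, 2.58]. Speed limits (rad/s): [2.79, 2.79, 3.14, 3.14, 3.14, 3.14].

INTERFACE

Orientations are given as a unit quaternion [x, y, z, w].
In Python, from workcell import observe, grab_frame, sign_off gives the robot as it stands.
- The arm moves only by the tool play_rows, never from a script. Its argument "plan" is a list of rows, each a list of 3 entries, a list of its own where there are three numbers: the shift along the tool's x, y, z scaled (see below), then the turn about the tool's z scaled (see below), then the opening, from 0 (shut) to 1 (fully open). A call has 1 to 12 rows; each row shifts and turns the commanded pose from where the row before left it, along the tool's axes as they then stand; what a row does not reach is not made up. The controller multiplies each number of a shift by 0.6 m and each number of a turn by 30 degrees. A row lasts 1/10 s, in which the tool goes at most 50 mm and 8.59 degrees, less where a joint would pass 70% of its speed; a pose out of reach is approached as far as the arm can. A call with a number of a shift or a turn outside -1 to 1 is refused whole. A call with a gripper value outside its range is refused whole. The fingers move at their own pace and stop on an object; "grip_force" is the grip in N (left out, the last holds). Time passes only in rows, so rows that do not move let the fingers close. It gives the time, the measured TCP pose, the force, the opening and the grip force at its end, in the units of the state.
- observe(): the state, without advancing time (a new reading comes with each control period).
- grab_frame(name): name is "scene" or "top" or "wrist"; returns a dict with "image" (400x640x3 uint8, red, green, blue), "depth" (400x640 float32, m along the optical axis (not along the pixel's ray), 0 where there is no reading), "mtx" (3x3 intrinsics, pixels), "R" (3x3) and "t" (3): a world point X has camera coordinates R X + t. Camera axes: x right, y down, z forward; pixel columns grow to the right and rows downward; lengths in m; the calibration is good to about 2 mm. A picture is of the moment at which its call begins.
- sign_off(): hands the job in; it is judged then, once.
The state is a dict: "t": time; "joints": joint angles; "qd": joint speeds; "joint_efforts": joint torques, N m; "ee_pos": TCP position; "tcp_rot": TCP orientation; "force": force on the tool from outside, world axes, zero at the start; "wrist_torque": the same for the moment, N m; "finger_gap": opening from 0.0 (shut) to 1.0 (fully open); "gripper_force": force on a finger pad.
Only numpy, scipy, OpenCV 4.12 (cv2) and the standard library are available. Lean on these libraries where they do the work, as an engineer would, in place of code of your own. Each camera call takes 0.05 s, during which the arm holds its last target. There are 200 camera calls.

## Working session

There is one attempt and no reset: what is moved stays moved. The work goes in short steps, Python scripts to look and compute and a tool call to move; the robot and the scene stay as the last step left them, time stands still between calls to the robot, and variables do not carry over. Pictures are saved under pics/ and viewed, at most 10 in all, crops included, and the job is handed in when it is done.

Besides the shell and the picture viewer there is one more tool, called after "Call:" as a command line: name --argument value ..., lists and objects as JSON in quotes. play_rows: Moves the arm, as the interface text tells. Its arguments: {"type":"object","properties":{"plan":{"type":"array","items":{"type":"array"}},"grip_force":{"type":"number"}},"required":["plan"]}

```bash
mkdir -p pics
python3 - <<'E'
from workcell import *
import cv2,numpy as np
print(observe())
for n in ("scene","top"):
    f=grab_frame(n); cv2.imwrite(f"pics/{n}0.png",f["image"][:,:,::-1]); np.savez(f"{n}0.npz",**f)
    print(n,f["mtx"].tolist(),(-f["R"].T@f["t"]).round(3),f["R"].round(3).tolist())
E
```

```text
{'t': 0.0, 'joints': array([ 1.19578327e+00,  2.17737732e-01,  1.61495161e+00,  2.05793329e-05,
        1.31129643e+00, -1.12215286e-01]), 'qd': array([ 0.00044614, -0.00188368, -0.00091486,  0.00156969, -0.00135417,
        0.00042884]), 'joint_efforts': array([ 2.48460674e-04, -3.96834505e+01, -3.03857625e+01, -1.66199852e-04,
        9.59422672e-03,  7.05598737e-06]), 'ee_pos': array([0.16205047, 0.6027943 , 0.23796931]), 'tcp_rot': array([ 1.31023632e-01,  9.91378523e-01, -1.15882810e-03, -2.98272040e-04]), 'force': array([-0.44774563,  0.04322984,  0.18231887]), 'wrist_torque': array([ 0.02388066, -0.04124979, -0.02978034]), 'gripper_force': 0.0, 'finger_gap': 0.999536826764174}
scene [[494.45912670023205, 0.0, 322.51668248642875], [0.0, 494.45912670023205, 209.1362956059632], [0.0, 0.0, 1.0]] [-0.241 -0.861  1.189] [[0.721, -0.693, -0.007], [-0.522, -0.537, -0.663], [0.456, 0.482, -0.749]]
top [[512.1143066953769, 0.0, 322.58080906943695], [0.0, 512.1143066953769, 203.0247445436012], [0.0, 0.0, 1.0]] [ 0.185 -0.191  1.396] [[-0.028, -0.999, -0.022], [-0.981, 0.032, -0.193], [0.194, 0.016, -0.981]]
```

View pics/scene0.png

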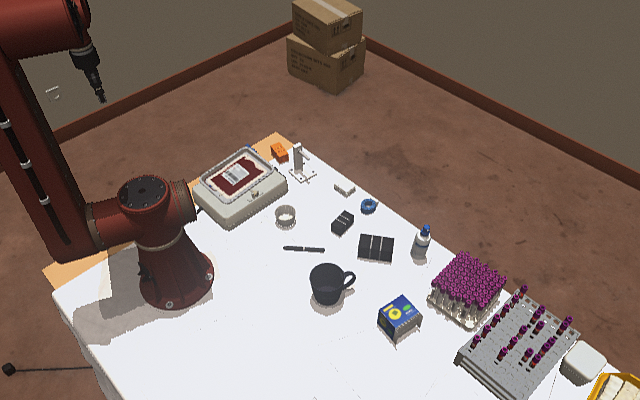

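View pics/top0.png

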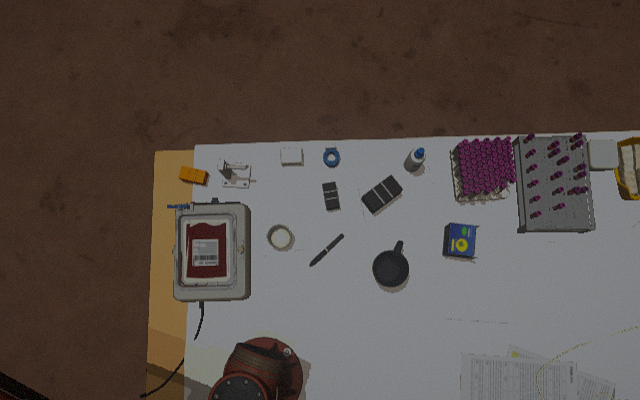

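Things like the adapter: orange block, top (193,175); small black block with two bands, top (331,195), scene (342,222); large black block, top (381,194), scene (376,247). The small black one fits, being neither orange nor the larger of the other two. The stand is at top (235,172), with its peg pointing right (about -y).

```bash
cat > h.py <<'E'
import cv2,numpy as np
def load(n): return dict(np.load(n+".npz"))
def ray(f,uv,z):
    d=f["R"].T@np.linalg.solve(f["mtx"],[uv[0],uv[1],1.]); c=-f["R"].T@f["t"]
    return c+d*(z-c[2])/d[2]
def cloud(f):
    v,u=np.mgrid[:400,:640]; z=f["depth"]
    p=np.stack([(u-f["mtx"][0,2])/f["mtx"][0,0]*z,(v-f["mtx"][1,2])/f["mtx"][1,1]*z,z],-1)
    return (p-f["t"])@f["R"]
E
python3 - <<'E'
from h import *
crops=[]
for n,r in (("top",(145,215,160,410)),("scene",(130,270,250,450))):
    f=load(n+"0"); g=f["image"][:,:,::-1]; a=g[r[0]:r[1],r[2]:r[3]]
    crops.append(cv2.resize(a,(780,int(780*a.shape[0]/a.shape[1])) if n=="top" else (450,350),interpolation=cv2.INTER_CUBIC))
c=np.zeros((crops[0].shape[0]+350,780,3),np.uint8);c[:crops[0].shape[0]]=crops[0];c[crops[0].shape[0]:,:450]=crops[1]
cv2.imwrite("pics/crop.png",c);print(c.shape)
P={}
for n,boxes in (("top",{"small":(315,175,345,215),"big":(358,170,408,218)}),("scene",{"small":(326,205,357,238),"big":(355,230,398,265)})):
    f=load(n+"0");C=cloud(f);g=f["image"].max(2)
    for k,(a,b,c,d) in boxes.items():
        m=np.zeros((400,640),bool);m[b:d,a:c]=g[b:d,a:c]<110
        m&=C[...,2]>.02
        p=C[m];z=np.percentile(p[:,2],[50,95]);
        top=p[p[:,2]>z[1]-.006]
        r=cv2.minAreaRect(top[:,:2].astype(np.float32)*1000)
        print(n,k,m.sum(),z.round(3),r)
    # tall things near stand
    m=(C[...,2]>.05)&(C[...,2]<.2)&(np.abs(C[...,0]-.55)<.2)&(C[...,1]>-.05)&(C[...,1]<.25)
    print(n,"tall",m.sum(),C[m].min(0).round(3),C[m].max(0).round(3))
f=load("top0")
for nm,uv in dict(small=(331,195),big=(381,194),stand=(237,178),swab=(291,156),tq=(332,157),cup=(281,236),spray=(415,160),pen=(327,250)).items(): print(nm,ray(f,uv,.02).round(3), cloud(f)[uv[1],uv[0]].round(3))
E
```

```text
(568, 780, 3)
top small 349 [0.036 0.04 ] ((474.8200378417969, -190.17501831054688), (70.26717376708984, 36.45622634887695), 7.9220991134643555)
top big 752 [0.05  0.055] ((362.55548095703125, -256.74371337890625), (80.00166320800781, 370.2846374511719), 57.42097091674805)
top tall 2981 [0.35  0.031 0.05 ] [0.562 0.238 0.122]
scene small 241 [0.034 0.039] ((472.702392578125, -193.39691162109375), (74.88923645019531, 37.35011291503906), 8.948623657226562)
scene big 653 [0.049 0.054] ((121.880859375, -581.3399047851562), (916.817626953125, 98.30842590332031), 35.6290397644043)
scene tall 1549 [0.35  0.029 0.05 ] [0.564 0.237 0.121]
small [ 0.478 -0.192  0.02 ] [ 0.476 -0.192  0.031]
big [ 0.477 -0.33   0.02 ] [ 0.47  -0.326  0.052]
stand [0.535 0.067 0.02 ] [0.538 0.069 0.01 ]
swab [ 0.593 -0.084  0.02 ] [ 0.591 -0.085  0.03 ]
tq [ 0.587 -0.199  0.02 ] [ 0.591 -0.199  0.004]
cup [ 0.369 -0.053  0.02 ] [ 0.371 -0.052  0.004]
spray [ 0.57  -0.428  0.02 ] [ 0.549 -0.416  0.094]
pen [ 0.328 -0.177  0.02 ] [ 0.329 -0.177  0.01 ]
```

View pics/crop.png

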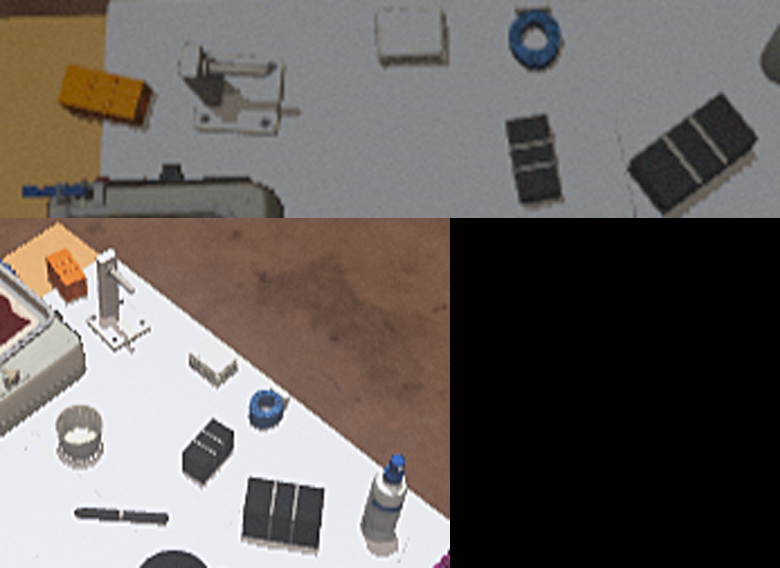

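The crop shows the small black block with two grey bands, at crop (533,160) in the top view and (208,450) in the scene view. That is the adapter. Its size measures 70x37 mm and its top is at about 38 mm, so it fits. Next I measure the peg.

Run:
```python
from h import *
for n in ("top","scene"):
    C=cloud(load(n+"0")); 
    R=(C[...,0]>.48)&(C[...,0]<.62)&(C[...,1]>-.02)&(C[...,1]<.16)
    pk=R&(C[...,2]>.075)&(C[...,2]<.125)
    p=C[pk]
    print(n,len(p)); 
    o=np.argsort(p[:,1]); 
    v,u=np.where(pk)
    for i in o[::2]: print(u[i],v[i],p[i].round(3))
    ft=C[R&(C[...,2]>.007)&(C[...,2]<.018)]
    print("foot",cv2.minAreaRect(ft[:,:2].astype(np.float32)*1000), np.median(ft,0))
```

```text
top 182
245 168 [0.542 0.031 0.098]
245 167 [0.545 0.032 0.096]
244 168 [0.542 0.034 0.098]
243 166 [0.547 0.036 0.101]
243 168 [0.542 0.037 0.098]
242 168 [0.541 0.039 0.1  ]
242 167 [0.545 0.04  0.096]
241 168 [0.541 0.041 0.1  ]
241 169 [0.54  0.042 0.097]
240 166 [0.546 0.044 0.103]
240 168 [0.542 0.044 0.1  ]
239 167 [0.544 0.046 0.103]
239 169 [0.539 0.047 0.099]
238 168 [0.542 0.049 0.101]
238 169 [0.539 0.05  0.099]
237 168 [0.541 0.052 0.102]
237 166 [0.548 0.052 0.098]
236 166 [0.547 0.054 0.101]
236 168 [0.542 0.055 0.1  ]
235 167 [0.544 0.057 0.103]
235 166 [0.548 0.057 0.1  ]
234 166 [0.548 0.06  0.1  ]
234 168 [0.543 0.06  0.097]
233 167 [0.545 0.062 0.101]
233 169 [0.54  0.063 0.097]
232 168 [0.543 0.065 0.099]
232 166 [0.549 0.066 0.097]
231 166 [0.548 0.068 0.1  ]
231 168 [0.543 0.068 0.097]
230 168 [0.543 0.071 0.099]
229 167 [0.546 0.074 0.098]
229 166 [0.55  0.074 0.095]
228 165 [0.551 0.076 0.1  ]
228 168 [0.543 0.076 0.098]
227 167 [0.546 0.079 0.097]
227 168 [0.544 0.079 0.095]
226 167 [0.546 0.081 0.098]
226 168 [0.544 0.082 0.096]
226 165 [0.553 0.082 0.095]

[... 2949 characters left out ...]
300 143 [0.558 0.089 0.118]
299 144 [0.554 0.089 0.116]
295 154 [0.535 0.09  0.083]
296 145 [0.542 0.09  0.118]
294 151 [0.532 0.091 0.098]
294 153 [0.532 0.091 0.089]
294 146 [0.534 0.091 0.119]
301 144 [0.564 0.091 0.109]
295 153 [0.537 0.092 0.085]
294 147 [0.535 0.092 0.113]
295 145 [0.54  0.093 0.118]
293 146 [0.532 0.093 0.118]
294 152 [0.535 0.094 0.09 ]
293 153 [0.53  0.094 0.088]
294 155 [0.535 0.095 0.075]
293 150 [0.533 0.096 0.098]
293 147 [0.534 0.097 0.11 ]
294 145 [0.539 0.097 0.115]
296 144 [0.55  0.099 0.112]
297 143 [0.556 0.102 0.111]
foot ((550.4884643554688, 74.4818115234375), (102.34346771240234, 179.18692016601562), 6.158539772033691) [0.53888376 0.06640468 0.01158658]
```

Call:
play_rows --plan '[[[-0.045, -0.06, 0], 0, 1], [[-0.045, -0.06, 0], 0, 1], [[-0.045, -0.06, 0], 0, 1], [[-0.045, -0.06, 0], 0, 1], [[-0.045, -0.06, 0], 0, 1], [[-0.045, -0.06, 0], 0, 1], [[-0.045, -0.06, 0], 0, 1], [[-0.045, -0.06, 0], 0, 1], [[-0.045, -0.06, 0], 0, 1], [[-0.045, -0.06, 0], 0, 1], [[-0.045, -0.06, 0], 0, 1], [[-0.045, -0.06, 0], 0, 1]]' --grip_force 60

```text
t: 1.3
ee_pos: [0.363, 0.1005, 0.2391]
tcp_rot: [0.131, 0.991, 0.0, 0.0]
force: [0.9, 0.2, 0.2]
finger_gap: 1.002
gripper_force: 0.0
```

Call:
play_rows --plan '[[[-0.045, -0.06, 0], 0, 1], [[-0.045, -0.06, 0], 0, 1], [[-0.045, -0.06, 0], 0, 1], [[-0.045, -0.06, 0], 0, 1], [[-0.045, -0.06, 0], 0, 1], [[-0.045, -0.06, 0], 0, 1], [[0, 0, 0], -0.26, 1], [[0, 0, 0], -0.26, 1], [[0, 0, 0], -0.25, 1], [[0, 0, 0], 0, 1]]'

```text
t: 2.3
ee_pos: [0.4629, -0.1485, 0.2386]
tcp_rot: [-0.07, 0.998, 0.0, -0.001]
force: [-0.6, 0.4, 1.0]
finger_gap: 1.0
gripper_force: 0.0
```

```bash
cat >> h.py <<'E'
def axes(o):
    from scipy.spatial.transform import Rotation as Q
    return Q.from_quat(o["tcp_rot"]).as_matrix()
E
python3 - <<'E'
from h import *; from workcell import *
o=observe();A=axes(o);print(o["t"],o["ee_pos"].round(4),A.round(3).tolist(),o["joints"].round(2))
f=grab_frame("wrist");np.savez("w1.npz",**f);C=cloud(f);g=f["image"].max(2)
m=(g<110)&(C[...,2]>.025)&(C[...,2]<.05)&(np.hypot(C[...,0]-.474,C[...,1]+.191)<.06)
p=C[m];print(m.sum(),np.percentile(p[:,2],[5,50,95]).round(4))
if len(p)>50: print(cv2.minAreaRect(p[:,:2].astype(np.float32)*1000))
cv2.imwrite("pics/w1.png",f["image"][:,:,::-1])
E
```

```text
2.3 [ 0.4629 -0.1485  0.2386] [[-0.99, -0.139, -0.001], [-0.139, 0.99, 0.001], [0.001, 0.001, -1.0]] [-0.45 -0.08  1.93  0.    1.29 -2.17]
1496 [0.0324 0.0341 0.0353]
((473.5913391113281, -191.97482299804688), (70.17549133300781, 36.01808166503906), 8.159425735473633)
```

Call:
play_rows --plan '[[[-0.0075, -0.0743, 0], 0, 1], [[0, 0, 0.075], 0, 1], [[0, 0, 0.075], 0, 1], [[0, 0, 0.075], 0, 1], [[0, 0, 0.06], 0, 1], [[0, 0, 0.04], 0, 1], [[0, 0, 0.03], 0, 1], [[0, 0, 0.021], 0, 1], [[0, 0, 0], 0, 1], [[0, 0, 0], 0, 1]]'

```text
t: 3.35
ee_pos: [0.4744, -0.1921, 0.0142]
tcp_rot: [-0.07, 0.998, -0.0, 0.0]
force: [-0.1, -0.5, 0.5]
finger_gap: 0.999
gripper_force: 0.0
```

Call:
play_rows --plan '[[[0, 0, 0], 0, 0.3], [[0, 0, 0], 0, 0.3], [[0, 0, 0], 0, 0], [[0, 0, 0], 0, 0], [[0, 0, 0], 0, 0], [[0, 0, 0], 0, 0], [[0, 0, 0], 0, 0], [[0, 0, 0], 0, 0]]'

```text
t: 4.15
ee_pos: [0.475, -0.1925, 0.0147]
tcp_rot: [-0.07, 0.998, -0.001, 0.001]
force: [0.1, 0.6, 5.6]
finger_gap: 0.415
gripper_force: 61.9
```

Call:
play_rows --plan '[[[0, 0, -0.06], 0, 0], [[0, 0, -0.07], 0, 0], [[0, 0, -0.07], 0, 0], [[0, 0, -0.05], 0, 0], [[0, 0, 0], 0.28, 0], [[0, 0, 0], 0.28, 0], [[0, 0, 0], 0.28, 0], [[0, 0, 0], 0.28, 0], [[0, 0, 0], 0.28, 0], [[0, 0, 0], 0.28, 0], [[0, 0, 0], 0.28, 0], [[0, 0, 0], 0.28, 0]]'

```text
t: 5.35
ee_pos: [0.4732, -0.1915, 0.1627]
tcp_rot: [0.496, 0.868, -0.0, -0.001]
force: [-0.0, 0.5, -1.0]
finger_gap: 0.412
gripper_force: 61.2
```

Call:
play_rows --plan '[[[0, 0, 0], 0.28, 0], [[0, 0, 0], 0.28, 0], [[0, 0, 0], 0.28, 0], [[0, 0, 0], 0.28, 0], [[0, 0, 0], 0, 0]]'

```text
t: 5.85
ee_pos: [0.4733, -0.1915, 0.1628]
tcp_rot: [0.724, 0.69, -0.0, -0.001]
force: [0.4, -0.4, -0.9]
finger_gap: 0.408
gripper_force: 61.2
```

Run:
```python
from h import *; from workcell import *
o=observe();A=axes(o);print(o["t"],o["ee_pos"].round(4),o["finger_gap"],np.degrees(np.arctan2(A[1,0],A[0,0])),o["joints"].round(2),o["force"].round(1))
print((A.T@(np.array([.540,-.031,.0917])-o["ee_pos"])/.6).round(4))
```

```text
5.85 [ 0.4733 -0.1915  0.1628] 0.40768010310901726 87.25774011430532 [-0.52  0.06  1.95 -0.    1.14 -0.47] [ 0.4 -0.4 -0.9]
[0.2724 0.0985 0.1185]
```

Move to just before the peg, first across, then down, then check the alignment.

Call:
play_rows --plan '[[[0.055, 0.02, 0], 0, 0], [[0.055, 0.02, 0], 0, 0], [[0.055, 0.02, 0], 0, 0], [[0.055, 0.02, 0], 0, 0], [[0.052, 0.0185, 0.03], 0, 0], [[0, 0, 0.05], 0, 0], [[0, 0, 0.0385], 0, 0], [[0, 0, 0], 0, 0], [[0, 0, 0], 0, 0]]'

```text
t: 6.75
ee_pos: [0.5402, -0.0317, 0.0921]
tcp_rot: [0.723, 0.69, -0.001, -0.001]
force: [0.2, 0.7, -0.5]
finger_gap: 0.408
gripper_force: 61.2
```

Run:
```python
from h import *; from workcell import *
o=observe();A=axes(o);print(o["t"],o["ee_pos"].round(4),np.degrees(np.arctan2(A[1,0],A[0,0])),o["force"].round(1))
im=[]
for n,r in (("top",(150,230,215,305)),("scene",(130,200,270,348)),("wrist",None)):
    f=grab_frame(n);np.savez(n+"2.npz",**f);g=f["image"][:,:,::-1]
    a=g if r is None else g[r[0]:r[1],r[2]:r[3]]
    im.append(cv2.resize(a,(390,int(390*a.shape[0]/a.shape[1])),interpolation=cv2.INTER_CUBIC))
h=max(i.shape[0] for i in im[:2]);c=np.zeros((600,780,3),np.uint8)
c[:im[0].shape[0],:390]=im[0];c[:im[1].shape[0],390:]=im[1];k=im[2][:600-h];c[h:h+len(k),:390]=k
cv2.imwrite("pics/c2.png",c);print(h)
C=cloud(dict(np.load("wrist2.npz")));p=C[(C[...,2]>.08)&(C[...,2]<.13)&(abs(C[...,0]-.54)<.04)&(C[...,1]>-.07)&(C[...,1]<.1)]
for lo in np.arange(-.07,.1,.01):
    q=p[(p[:,1]>=lo)&(p[:,1]<lo+.01)]
    if len(q)>3: print(lo.round(2),len(q),np.percentile(q[:,0],[3,97]).round(4),np.percentile(q[:,2],[50,95]).round(4))
```

```text
6.75 [ 0.5402 -0.0317  0.0921] 87.33624900216961 [ 0.2  0.7 -0.5]
350
-0.07 157 [0.5313 0.5549] [0.1137 0.1144]
-0.06 1271 [0.523  0.5568] [0.1137 0.1145]
-0.05 1435 [0.5229 0.5582] [0.114  0.1216]
-0.04 1757 [0.5221 0.5597] [0.1138 0.1234]
-0.03 3353 [0.511  0.5715] [0.114  0.1281]
-0.02 1765 [0.5163 0.5586] [0.1137 0.1269]
-0.01 1941 [0.5254 0.5591] [0.1136 0.1146]
0.0 1494 [0.5254 0.5594] [0.1047 0.1141]
0.02 46 [0.5385 0.5449] [0.0956 0.0969]
0.03 474 [0.5374 0.5466] [0.0973 0.099 ]
0.04 526 [0.5382 0.5476] [0.0974 0.0989]
0.05 554 [0.5392 0.5486] [0.0975 0.0989]
0.06 597 [0.5403 0.5497] [0.0974 0.0989]
0.07 832 [0.5414 0.5538] [0.0976 0.1006]
0.08 691 [0.5341 0.5605] [0.0959 0.1021]
```

View pics/c2.png

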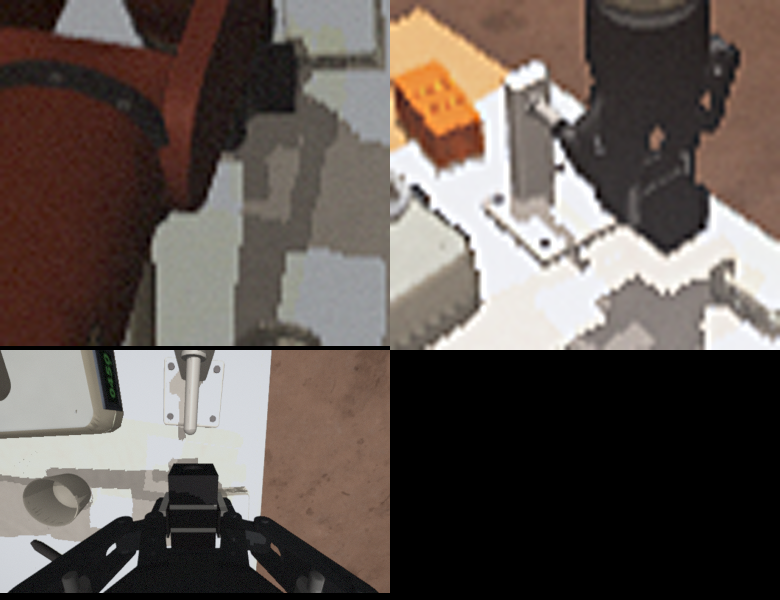

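The wrist view shows the peg at crop (190,400) just beyond the adapter's front (192,468). The adapter needs 3° more turn, 5 mm towards -x and 2.5 mm down. I'll mend that, then push on.

Call:
play_rows --plan '[[[0, 0, 0], 0.1, 0], [[0, -0.0088, 0.004], 0, 0], [[0, 0, 0], 0, 0], [[0.012, 0, 0], 0, 0], [[0.012, 0, 0], 0, 0], [[0.012, 0, 0], 0, 0], [[0, 0, 0], 0, 0]]'

```text
t: 7.6
ee_pos: [0.5379, -0.0086, 0.0902]
tcp_rot: [0.741, 0.671, 0.0, -0.0]
force: [-0.4, -0.1, -1.5]
finger_gap: 0.41
gripper_force: 61.2
```

Run:
```python
from h import *; from workcell import *
o=observe();A=axes(o);print(o["t"],o["ee_pos"].round(4),np.degrees(np.arctan2(A[1,0],A[0,0])),o["force"].round(1))
f=grab_frame("wrist");cv2.imwrite("pics/w3.png",f["image"][:,:,::-1])
C=cloud(f);p=C[(C[...,2]>.08)&(C[...,2]<.13)&(abs(C[...,0]-.54)<.04)&(C[...,1]>-.07)&(C[...,1]<.1)]
for lo in np.arange(-.05,.1,.005):
    q=p[(p[:,1]>=lo)&(p[:,1]<lo+.005)]
    if len(q)>3: print(lo.round(3),len(q),np.percentile(q[:,0],[3,97]).round(4),np.percentile(q[:,2],[50,95]).round(4))
```

```text
7.6 [ 0.5379 -0.0086  0.0902] 84.33514498951996 [-0.4 -0.1 -1.5]
-0.04 307 [0.5246 0.5513] [0.1098 0.1106]
-0.035 635 [0.5177 0.5515] [0.1098 0.1107]
-0.03 653 [0.5179 0.5518] [0.1098 0.1107]
-0.025 626 [0.5186 0.5535] [0.1101 0.1115]
-0.02 865 [0.5182 0.5546] [0.1103 0.1187]
-0.015 884 [0.5177 0.5555] [0.11   0.1196]
-0.01 1127 [0.5183 0.5748] [0.1101 0.1276]
-0.005 1463 [0.5185 0.569 ] [0.1102 0.126 ]
-0.0 2114 [0.5027 0.5646] [0.1104 0.1287]
0.005 1091 [0.5085 0.5549] [0.1101 0.1289]
0.01 845 [0.522  0.5561] [0.1098 0.1108]
0.015 881 [0.5225 0.5563] [0.1098 0.1108]
0.02 1588 [0.5238 0.5571] [0.109  0.1106]
0.025 635 [0.5227 0.5414] [0.1014 0.1102]
0.03 189 [0.5373 0.5464] [0.0974 0.0988]
0.035 226 [0.5375 0.5468] [0.0975 0.0987]
0.04 230 [0.5381 0.5472] [0.0975 0.0988]
0.045 235 [0.5386 0.5476] [0.0976 0.0989]
0.05 250 [0.5391 0.5486] [0.0974 0.0988]
0.055 256 [0.5397 0.549 ] [0.0975 0.0989]
0.06 266 [0.5402 0.5494] [0.0975 0.0988]
0.065 270 [0.5408 0.5498] [0.0975 0.0988]
0.07 279 [0.5413 0.5502] [0.0975 0.0989]
0.075 366 [0.542  0.5541] [0.0976 0.1007]
0.08 1316 [0.5369 0.56  ] [0.1029 0.1133]
0.085 1416 [0.5339 0.5611] [0.1137 0.1151]
0.09 1360 [0.534  0.5616] [0.1141 0.1152]
0.095 890 [0.5346 0.5604] [0.1135 0.1149]
```

Call:
play_rows --plan '[[[0, 0.001, -0.0018], 0, 0], [[0.004, 0, 0], 0, 0], [[0.004, 0, 0], 0, 0], [[0.004, 0, 0], 0, 0], [[0, 0, 0], 0, 0]]'

```text
t: 8.15
ee_pos: [0.5392, -0.0025, 0.0913]
tcp_rot: [0.742, 0.671, -0.0, 0.0]
force: [0.4, -0.5, -0.5]
finger_gap: 0.41
gripper_force: 61.2
```

Call:
play_rows --plan '[[[0.004, 0, 0], 0, 0], [[0, 0, 0], 0, 0]]'

```text
t: 8.35
ee_pos: [0.5393, -0.002, 0.0914]
tcp_rot: [0.741, 0.671, -0.002, 0.001]
force: [-0.6, -6.5, 0.3]
finger_gap: 0.416
gripper_force: 61.3
```

Run:
```python
from h import *; from workcell import *
o=observe();print(o["t"],o["ee_pos"].round(4),o["force"].round(1))
F=grab_frame("wrist")
d=np.array([.1,.995,0])
for f,b in ((dict(np.load("wrist2.npz")),.1137),(F,.1113)):
    C=cloud(f);x=C[...,0];y=C[...,1];z=C[...,2];on=(abs(x-.541-.1*(y-.03))<.004)
    pg=C[on&(z>.090)&(z<.101)&(y>.0)&(y<.08)]@d-.054; 
    ad=C[(abs(x-.541-.1*(y-.03))<.014)&(abs(z-b)<.003)&(y>0)&(y<.06)]@d-.054
    print("peg min",np.sort(pg)[[0,5,20]].round(4),"front",np.sort(ad)[[-30,-10,-3]].round(4))
```

```text
8.35 [ 0.5393 -0.002   0.0914] [-0.6 -6.5  0.3]
peg min [-0.0006  0.0002  0.0284] front [0.0019 0.0022 0.0024]
peg min [0.0285 0.0303 0.0311] front [0.0318 0.0319 0.0321]
```

The adapter stopped dead at about 3 mm with 6.5 N. Its front face is past the tip, at 0.032 against 0.028, so this is the dimple end and the hole is on the tool's -x side. The tool can't tilt, so I will set the adapter down and regrip it nearer the hole end. Then I'll pivot it in the fingers by pressing the dimple end under the peg.

Call:
play_rows --plan '[[[-0.02, 0, 0], 0, 0], [[-0.04, 0, 0], 0, 0], [[-0.08, -0.02, 0], 0, 0], [[-0.01, -0.04, 0], 0, 0], [[0, -0.02, 0], 0, 0], [[0, 0, 0.05], 0, 0], [[0, 0, 0.05], 0, 0], [[0, 0, 0.015], 0, 0], [[0, 0, 0], 0, 0]]'

```text
t: 9.3
ee_pos: [0.4809, -0.0839, 0.0208]
tcp_rot: [0.742, 0.671, -0.001, -0.002]
force: [0.5, 0.3, -0.7]
finger_gap: 0.413
gripper_force: 61.2
```

Call:
play_rows --plan '[[[0, 0, 0.006], 0, 0], [[0, 0, 0.003], 0, 0], [[0, 0, 0], 0, 0.7], [[0, 0, 0], 0, 0.7], [[0, 0, 0], 0, 0.7], [[0, 0, 0], 0, 0.7], [[-0.0217, 0, 0], 0, 0.7], [[0, 0, 0], 0, 0.7]]'

```text
t: 10.1
ee_pos: [0.4816, -0.0994, 0.0171]
tcp_rot: [0.742, 0.67, 0.0, 0.001]
force: [-0.3, 0.1, 0.7]
finger_gap: 0.701
gripper_force: 0.0
```

Run:
```python
from h import *; from workcell import *
o=observe();print(o["t"],o["ee_pos"].round(4),o["force"].round(1),o["finger_gap"])
f=grab_frame("wrist");C=cloud(f);g=f["image"].max(2)
print(np.percentile(C[(g<110)&(C[...,2]>.02)&(C[...,2]<.045)&(np.hypot(C[...,0]-.481,C[...,1]+.085)<.03)][:,2],[5,50,95]))
m=(g<110)&(C[...,2]>.028)&(C[...,2]<.044)&(abs(C[...,0]-.481)<.035)&(abs(C[...,1]+.085)<.06)
for lo in np.arange(-.135,-.03,.01):
    q=C[m&(C[...,1]>=lo)&(C[...,1]<lo+.01)]
    if len(q)>3: print(lo.round(3),len(q),np.percentile(q[:,0],[3,97]).round(4),q[:,1].min().round(4),q[:,1].max().round(4))
```

```text
10.1 [ 0.4816 -0.0994  0.0171] [-0.3  0.1  0.7] 0.7010888853853733
[0.03335951 0.03438387 0.03543099]
-0.125 807 [0.4632 0.4966] -0.1233 -0.115
-0.115 1505 [0.45   0.5098] -0.115 -0.105
-0.105 1735 [0.4503 0.5107] -0.105 -0.095
-0.095 2165 [0.4481 0.5143] -0.095 -0.085
-0.085 1207 [0.4659 0.5   ] -0.085 -0.075
-0.075 1677 [0.4676 0.5012] -0.075 -0.065
-0.065 1856 [0.4686 0.5022] -0.065 -0.055
-0.055 872 [0.469  0.5021] -0.055 -0.0498
```

Call:
play_rows --plan '[[[0, 0, 0.003], 0, 0.5], [[0, 0, 0], 0, 0], [[0, 0, 0], 0, 0], [[0, 0, 0], 0, 0], [[0, 0, 0], 0, 0], [[0, 0, 0], 0, 0], [[0, 0, -0.06], 0, 0], [[0, 0, -0.07], 0, 0], [[0, 0, -0.07], 0, 0], [[0, 0, -0.07], 0, 0], [[0, 0, 0], 0, 0]]' --grip_force 30

```text
t: 11.25
ee_pos: [0.486, -0.0995, 0.1843]
tcp_rot: [0.742, 0.671, 0.003, 0.006]
force: [0.2, -1.0, -0.9]
finger_gap: 0.415
gripper_force: 31.2
```

Call:
play_rows --plan '[[[0, 0, 0], -0.25, 0], [[0, 0, 0], -0.25, 0], [[0, 0, 0], -0.25, 0], [[0, 0, 0], -0.25, 0], [[0, 0, 0], -0.25, 0], [[0, 0, 0], -0.25, 0], [[0, 0, 0], -0.25, 0], [[0, 0, 0], -0.25, 0], [[0, 0, 0], -0.25, 0], [[0, 0, 0], -0.25, 0], [[0, 0, 0], -0.25, 0], [[0, 0, 0], -0.25, 0]]'

```text
t: 12.45
ee_pos: [0.4803, -0.0975, 0.1756]
tcp_rot: [0.047, 0.999, 0.0, -0.001]
force: [0.2, 0.3, -1.4]
finger_gap: 0.416
gripper_force: 31.2
```

Run:
```python
from h import *; from workcell import *
o=observe();A=axes(o);print(o["t"],o["ee_pos"].round(4),A.round(3).tolist(),np.degrees(np.arctan2(A[1,0],A[0,0])),o["joints"].round(2),o["finger_gap"],o["gripper_force"])
f=grab_frame("wrist");C=cloud(f);A[:,2]
L=(C-o["ee_pos"])@A
g=f["image"].max(2)
m=(g<110)&(abs(L[...,1])<.013)&(L[...,0]>-.05)&(L[...,0]<.08)&(L[...,2]<.0)&(L[...,2]>-.06)
q=L[m]
for lo in np.arange(-.04,.07,.01):
    k=q[(q[:,0]>=lo)&(q[:,0]<lo+.01)]
    if len(k)>3:print(lo.round(3),len(k),np.median(k[:,2]).round(4),k[:,0].max().round(4))
```

```text
12.45 [ 0.4803 -0.0975  0.1756] [[-0.995, 0.095, -0.002], [0.095, 0.995, 0.001], [0.002, 0.001, -1.0]] 174.55970064296875 [-0.34 -0.    1.98  0.    1.17 -1.82] 0.4162547166594587 31.236007672268897
-0.03 115 -0.019 -0.02
-0.02 941 -0.0192 -0.01
-0.01 1023 -0.0193 -0.0
0.0 1085 -0.0195 0.01
0.01 1150 -0.0193 0.02
0.02 1244 -0.0195 0.03
0.03 1320 -0.0193 0.04
0.04 1554 -0.0191 0.049
```

Call:
play_rows --plan '[[[-0.049, 0.051, 0], 0, 0], [[-0.049, 0.051, 0], 0, 0], [[-0.049, 0.051, 0], 0, 0], [[-0.049, 0.051, 0], 0, 0], [[-0.049, 0.051, 0], 0, 0], [[0, 0, 0], 0, 0], [[0, 0, 0.07], 0, 0], [[0, 0, 0.07], 0, 0], [[0, 0, 0.05], 0, 0], [[0, 0, 0], 0, 0]]'

```text
t: 13.5
ee_pos: [0.6362, 0.0394, 0.0558]
tcp_rot: [0.051, 0.999, -0.0, -0.007]
force: [-0.9, -0.2, -0.8]
finger_gap: 0.419
gripper_force: 31.1
```

Run:
```python
from h import *; from workcell import *
o=observe();A=axes(o);print(o["t"],o["ee_pos"].round(4),o["force"].round(1),((np.array([.5807,.0425,.0615])-o["ee_pos"])@A/.6).round(4))
```

```text
13.5 [0.6362 0.0394 0.0558] [-0.9 -0.2 -0.8] [ 0.0926 -0.0043 -0.0082]
```

Call:
play_rows --plan '[[[0, 0, 0], 0, 0], [[0.03, 0, 0], 0, 0], [[0.03, 0, 0], 0, 0], [[0.03, 0, 0], 0, 0], [[0, 0, 0], 0, 0], [[0, 0, 0], 0, 0]]'

```text
t: 14.1
ee_pos: [0.5914, 0.0447, 0.0658]
tcp_rot: [0.05, 0.999, -0.0, 0.003]
force: [0.5, -0.5, -0.4]
finger_gap: 0.416
gripper_force: 31.1
```

Run:
```python
from h import *; from workcell import *
o=observe();A=axes(o);print(o["t"],o["ee_pos"].round(4),o["force"].round(1),A.round(3).tolist())
f=grab_frame("wrist");cv2.imwrite("pics/w5.png",f["image"][:,:,::-1])
```

```text
14.1 [0.5914 0.0447 0.0658] [ 0.5 -0.5 -0.4] [[-0.995, 0.101, 0.005], [0.101, 0.995, -0.0], [-0.005, 0.0, -1.0]]
```

View pics/w5.png

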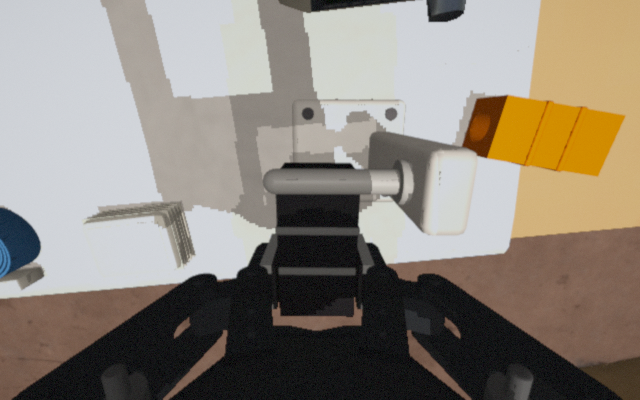

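The peg, at about (335,182), lies over the dimple end of the adapter, which is at (318,165), and it's clear of the fingers. I'll let it settle and go 6 mm further under.

Call:
play_rows --plan '[[[0.01, -0.002, 0], 0, 0], [[0, 0, 0], 0, 0], [[0, 0, 0], 0, 0], [[0, 0, 0], 0, 0], [[0, 0, 0], 0, 0]]'

```text
t: 14.65
ee_pos: [0.5832, 0.0443, 0.0629]
tcp_rot: [0.05, 0.999, -0.0, -0.0]
force: [0.6, -0.5, -0.7]
finger_gap: 0.418
gripper_force: 31.1
```

Call:
play_rows --plan '[[[0, 0, -0.011], 0, 0], [[-0.002, 0, -0.009], 0, 0], [[-0.002, 0, -0.009], 0, 0], [[0, 0, -0.009], 0, 0], [[0, 0, -0.009], 0, 0], [[0, 0, 0], 0, 0]]'

```text
t: 15.25
ee_pos: [0.5857, 0.044, 0.0918]
tcp_rot: [0.05, 0.999, -0.0, 0.0]
force: [-0.4, -0.1, -6.4]
finger_gap: 0.422
gripper_force: 31.8
```

```bash
cat > tilt.py <<'E'
from h import *; from workcell import *
o=observe();A=axes(o);print(o["t"],o["ee_pos"].round(4),o["force"].round(1),o["finger_gap"])
f=grab_frame("wrist");cv2.imwrite("pics/tilt.png",f["image"][:,:,::-1])
C=cloud(f);L=(C-o["ee_pos"])@A;g=f["image"].max(2)
q=L[(g<110)&(abs(L[...,1])<.010)&(L[...,0]>-.05)&(L[...,0]<.08)&(L[...,2]<.06)&(L[...,2]>-.08)]
for lo in np.arange(-.04,.08,.005):
    k=q[(q[:,0]>=lo)&(q[:,0]<lo+.005)]
    if len(k)>9:print((1000*lo).round(),len(k),(1000*np.percentile(k[:,2],[10,50,90])).round(1))
E
python3 tilt.py
```

```text
15.25 [0.5857 0.044  0.0918] [-0.4 -0.1 -6.4] 0.42233741303010164
-20.0 14 [-25.  -24.7 -24.4]
-15.0 540 [-25.4 -24.1 -22.8]
-10.0 534 [-23.  -21.6 -20.2]
-5.0 528 [-20.4 -19.1 -17.8]
-0.0 520 [-17.8 -16.5 -15.2]
5.0 503 [-15.8 -14.6 -12.6]
10.0 3798 [-78.6 -72.3 -12.2]
15.0 492 [-10.3  -8.9  -7.4]
20.0 448 [-7.7 -6.5 -5.4]
25.0 481 [-5.9 -3.9 -2.4]
30.0 445 [-2.4 -1.3  0.2]
35.0 246 [-4.9  0.3  1.3]
45.0 204 [-4.1 -2.5  6.5]
```

It pivots as planned: 27° tilt at 6 N.

Call:
play_rows --plan '[[[0.003, 0, -0.009], 0, 0], [[0.003, 0, -0.009], 0, 0], [[0.005, 0, -0.008], 0, 0], [[0.005, 0, -0.008], 0, 0], [[0.007, 0, -0.006], 0, 0], [[0.007, 0, -0.006], 0, 0], [[0, 0, 0], 0, 0]]'

```text
t: 16.0
ee_pos: [0.5687, 0.0458, 0.1208]
tcp_rot: [0.05, 0.999, -0.0, 0.002]
force: [3.0, -0.8, -5.1]
finger_gap: 0.419
gripper_force: 32.7
```

```bash
python3 tilt.py
```

```text
16.0 [0.5687 0.0458 0.1208] [ 3.  -0.8 -5.1] 0.41935817921830765
-35.0 51 [-16.9 -16.2 -15.7]
-30.0 527 [-17.8 -14.5 -10.4]
-25.0 87 [-20.8 -17.4 -13.6]
-20.0 45 [-24.1 -23.4 -22. ]
-15.0 212 [-26.5 -25.5 -24.4]
-10.0 415 [-28.4 -27.4 -26.3]
-5.0 984 [-26.  -21.7 -17.1]
-0.0 744 [-15.5 -11.4  -7.5]
5.0 732 [-6.4 -0.8  4. ]
10.0 3873 [-78.6 -72.2   8.2]
15.0 504 [16.3 20.8 25.9]
20.0 194 [22.2 23.4 26.3]
25.0 298 [22.  23.1 24.5]
30.0 61 [24.5 25.6 26.6]
```

Call:
play_rows --plan '[[[0.008, 0, -0.004], 0, 0], [[0.008, 0, -0.003], 0, 0], [[0.006, 0, -0.002], 0, 0], [[0, 0, 0], 0, 0], [[0, 0, 0], 0, 0]]'

```text
t: 16.55
ee_pos: [0.5566, 0.047, 0.1259]
tcp_rot: [0.05, 0.999, -0.0, 0.003]
force: [5.3, -0.3, -4.9]
finger_gap: 0.417
gripper_force: 32.2
```

```bash
python3 tilt.py
```

```text
16.55 [0.5566 0.047  0.1259] [ 5.3 -0.3 -4.9] 0.41712226608744774
-30.0 534 [-19.3 -15.   -9.6]
-25.0 127 [-24.2 -19.3 -13.9]
-20.0 47 [-26.  -25.5 -24.8]
-15.0 201 [-27.3 -26.6 -26. ]
-10.0 371 [-28.2 -27.5 -26.8]
-5.0 1276 [-28.  -21.6 -13.4]
-0.0 1148 [-9.7 -0.5 10.5]
5.0 594 [14.3 22.4 30.1]
10.0 3542 [-78.7 -73.  -64.4]
15.0 256 [27.4 29.1 31.3]
```

View pics/tilt.png

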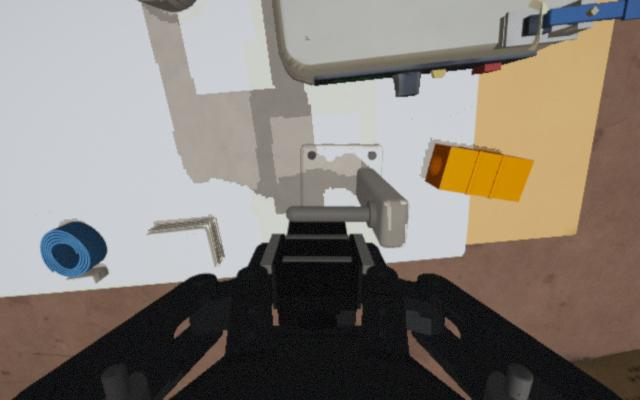

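The tilt is 77°, and the hole end is up between the fingers. I'll push a bit more, then stand it on the table, where it rights itself, and regrip it centrally.

Call:
play_rows --plan '[[[0.006, 0, 0], 0, 0], [[0.006, 0, 0], 0, 0], [[0, 0, 0], 0, 0], [[0, 0, 0], 0, 0]]'

```text
t: 17.0
ee_pos: [0.5509, 0.0476, 0.1268]
tcp_rot: [0.05, 0.999, -0.0, 0.004]
force: [6.9, -1.4, -3.3]
finger_gap: 0.413
gripper_force: 32.1
```

```bash
python3 tilt.py
```

```text
17.0 [0.5509 0.0476 0.1268] [ 6.9 -1.4 -3.3] 0.4130282119236395
-30.0 531 [-19.3 -14.6  -8.7]
-25.0 105 [-24.2 -20.3 -15.8]
-20.0 47 [-27.6 -26.8 -26. ]
-15.0 205 [-27.9 -27.3 -26.7]
-10.0 396 [-28.5 -27.9 -27.2]
-5.0 1605 [-28.1 -19.   -6.5]
-0.0 1135 [-3.  12.6 29.3]
5.0 208 [27.9 28.9 29.7]
10.0 3522 [-78.7 -73.  -64.5]
15.0 15 [-79.5 -78.4 -77.4]
```

Call:
play_rows --plan '[[[-0.03, 0, 0], 0, 0], [[-0.05, 0, -0.02], 0, 0], [[0, 0, -0.06], 0, 0], [[0.044, -0.06, 0], 0, 0], [[0.044, -0.06, 0], 0, 0], [[0.044, -0.06, 0], 0, 0], [[0.044, -0.06, 0], 0, 0], [[0, 0, 0.06], 0, 0], [[0, 0, 0.06], 0, 0], [[0, 0, 0.05], 0, 0], [[0, 0, 0.02], 0, 0], [[0, 0, 0], 0, 0]]'

```text
t: 18.25
ee_pos: [0.4739, -0.0889, 0.0573]
tcp_rot: [0.05, 0.999, 0.001, -0.002]
force: [0.0, 0.9, -0.2]
finger_gap: 0.416
gripper_force: 32.5
```

Call:
play_rows --plan '[[[0, 0, 0], 0, 0], [[0, 0, 0], 0, 0]]'

```text
t: 18.45
ee_pos: [0.4774, -0.09, 0.0604]
tcp_rot: [0.05, 0.999, -0.001, 0.002]
force: [0.5, -0.2, -1.0]
finger_gap: 0.41
gripper_force: 32.5
```

```bash
python3 tilt.py
```

```text
18.45 [ 0.4774 -0.09    0.0604] [ 0.5 -0.2 -1. ] 0.4104792452714671
-30.0 533 [-19.4 -14.8  -9.1]
-25.0 100 [-25.4 -20.5 -16. ]
-20.0 53 [-27.5 -26.8 -25.8]
-15.0 204 [-28.  -27.4 -26.7]
-10.0 403 [-28.5 -27.9 -27.2]
-5.0 1585 [-28.1 -19.1  -6.8]
-0.0 1300 [-2.8 14.3 34.6]
10.0 3316 [-78.8 -73.4 -65.7]
15.0 18 [-79.3 -78.5 -77.5]
```

Call:
play_rows --plan '[[[0, 0, 0.01], 0, 0], [[0, 0, 0.01], 0, 0], [[0, 0, 0], 0, 0], [[0, 0, 0], 0, 0]]'

```text
t: 18.9
ee_pos: [0.475, -0.0894, 0.0458]
tcp_rot: [0.05, 0.999, 0.0, -0.001]
force: [-1.1, -0.1, -1.1]
finger_gap: 0.415
gripper_force: 32.5
```

Call:
play_rows --plan '[[[0, 0, 0.005], 0, 0], [[0, 0, 0], 0, 0], [[0, 0, 0], 0, 0]]'

```text
t: 19.2
ee_pos: [0.4755, -0.0895, 0.0432]
tcp_rot: [0.05, 0.999, 0.0, -0.0]
force: [-0.7, -0.1, -0.6]
finger_gap: 0.417
gripper_force: 32.5
```

Call:
play_rows --plan '[[[0, 0, 0.004], 0, 0], [[0, 0, 0.003], 0, 0], [[0, 0, 0], 0, 0]]'

```text
t: 19.5
ee_pos: [0.4758, -0.0897, 0.0426]
tcp_rot: [0.05, 0.999, 0.0, -0.001]
force: [-11.8, 2.9, 24.7]
finger_gap: 0.414
gripper_force: 35.4
```

Call:
play_rows --plan '[[[0, 0, -0.004], 0, 0], [[0, 0, 0], 0, 0.6], [[0, 0, 0], 0, 0.7], [[0, 0, 0], 0, 0.8], [[0, 0, 0], 0, 0.8], [[0, 0, 0], 0, 0.8], [[0, 0, 0], 0, 0.8]]'

```text
t: 20.2
ee_pos: [0.4754, -0.0895, 0.0413]
tcp_rot: [0.05, 0.999, 0.0, -0.0]
force: [-0.2, -0.2, -0.5]
finger_gap: 0.794
gripper_force: 0.0
```

```bash
python3 tilt.py
python3 - <<'E'
import cv2
from workcell import *
g=grab_frame("scene")["image"][:,:,::-1];a=g[140:270,250:430];b=cv2.imread("pics/tilt.png")
import numpy as np
c=np.vstack([cv2.resize(a,(400,289)),cv2.resize(b,(400,250))]);cv2.imwrite("pics/c6.png",c)
E
```

```text
20.2 [ 0.4754 -0.0895  0.0413] [-0.2 -0.2 -0.5] 0.7935821420016905
-25.0 907 [-24.5 -16.6  -6.7]
-20.0 192 [-27.2 -24.  -16.3]
-15.0 56 [-27.4 -26.6 -25.9]
-10.0 205 [-27.5 -26.8 -26.2]
-5.0 430 [-27.6 -26.9 -26.2]
-0.0 2467 [-26.6  -6.8  28.9]
10.0 3377 [-78.8 -73.6 -65.8]
```

View pics/c6.png

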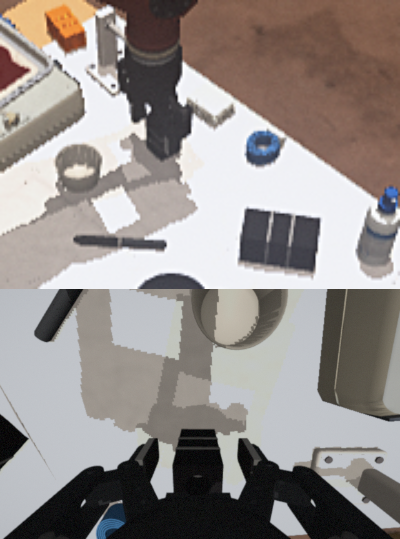

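The adapter stands upright at crop (197,465), with a level top at 0.070 m and its hole visible at crop (200,482). I regrip it centrally and lift.

Call:
play_rows --plan '[[[-0.025, 0, 0], 0, 0.8], [[0, 0, 0], 0, 0.8], [[0, 0, 0], 0, 0], [[0, 0, 0], 0, 0], [[0, 0, 0], 0, 0], [[0, 0, 0], 0, 0], [[0, 0, 0], 0, 0], [[0, 0, -0.04], 0, 0], [[0, 0, -0.07], 0, 0], [[0, 0, -0.08], 0, 0], [[0, 0, -0.08], 0, 0], [[0, 0, -0.06], 0, 0]]' --grip_force 60

```text
t: 21.5
ee_pos: [0.491, -0.0912, 0.2427]
tcp_rot: [0.05, 0.999, -0.0, 0.002]
force: [0.8, 0.3, -0.2]
finger_gap: 0.411
gripper_force: 60.0
```

Call:
play_rows --plan '[[[0, 0, 0], 0, 0], [[0, 0, 0], 0, 0], [[0, 0, 0], 0, 0], [[0, 0, 0], 0, 0], [[0, 0, 0], 0, 0], [[0, 0, 0], 0, 0]]'

```text
t: 22.1
ee_pos: [0.4898, -0.0909, 0.2382]
tcp_rot: [0.05, 0.999, 0.0, -0.001]
force: [0.1, 0.4, -1.1]
finger_gap: 0.413
gripper_force: 60.0
```

```bash
python3 tilt.py
python3 - <<'E'
from h import *; from workcell import *
f=grab_frame("scene");C=cloud(f);d=dict(np.load("scene0.npz"))
g=f["image"][:,:,::-1];b=cv2.imread("pics/tilt.png")
cv2.imwrite("pics/c7.png",np.vstack([cv2.resize(g[110:300,220:480],(410,300),interpolation=cv2.INTER_CUBIC),cv2.resize(b[200:400,200:440],(410,300),interpolation=cv2.INTER_CUBIC)]))
E
```

```text
22.1 [ 0.4898 -0.0909  0.2382] [ 0.1  0.4 -1.1] 0.4127117088175639
-20.0 291 [-27.4 -26.8 -26.2]
-15.0 450 [-27.6 -26.8 -25.9]
-10.0 1231 [-26.8 -18.   -4.4]
-5.0 174 [-26.7 -23.3 -14.8]
-0.0 73 [-27.3 -26.7 -25.7]
5.0 281 [-27.5 -26.7 -26. ]
10.0 3805 [-78.6 -72.3 -27.3]
15.0 2097 [-26.5  -7.6  27.4]
```

View pics/c7.png

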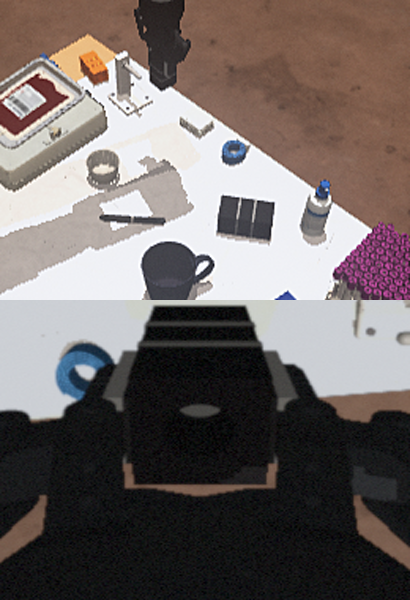

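The adapter is upright in the fingers with a level top. Readings in the hole's mouth, at crop (200,410), reach at least 22 mm below the rim, so it's the deep hole and not the dimple. Its centre is at about 0.23 m and the bystanders haven't moved.

```bash
python3 -c "from workcell import *; print(sign_off())"
```

```text
the job is handed in; nothing more can be done
None
```

The job is handed in after about 22 s of arm time: the end tried on the peg was the dimple, and the adapter is held still with its deep hole facing straight up, its centre about 23 cm above the table and the bystanders undisturbed.

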